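Push the air tube home and open the station

TASK

Take the 16 mm tube (the longest, in the middle of the rack) and push it upright into the empty push-fit port of the air station, past the seal until it bottoms, bearing down on it with about 25 N in all to be sure, but never pressing on the bottom with more than 40 N. Then let go of it and push that station's lever fully over, away from the robot. Leave the other station with its lever and everything else as they are.

Things in the scene. Friction and masses are not known exactly. Their poses are not given: they have to be found in the camera images.
- tube: plain aluminium tube, 16 mm outside diameter, 150 mm long, foot rounded by 1 mm, about 60 g; it stands loosely in the middle hole of the rack, 30 mm deep. Origin at the centre of its foot, z along the tube to its top
- tube_tip (a point): centre of the tube's foot (same as the tube's origin)
- rack: black rack fixed to the table, 60 x 160 x 40 mm high (x, y, z), three holes in a row along its y axis, 55 mm apart, each 30 mm deep with its floor 10 mm above the origin; the middle one holds the tube. Origin: centre of its underside. Yaw varies
- station: the station with the EMPTY port, fixed: grey base 75 x 190 mm (x, y), top face 30 mm above the origin; on it at y = -50 mm a 46 mm square aluminium socket block, its top 65 mm above the origin, with the port's vertical bore; at y = +50 mm the lever. Origin: middle of the base, 0 to 12 mm above the table. Yaw varies; it may stand left or right of the other station
- station_mouth (a point): centre of the port's mouth on top of the socket block. Bore 17 mm wide with a 2 mm chamfer, closed 32 mm below the mouth (where the tube bottoms). Sprung rubber lips about 14 mm below the mouth (the seal) drag on the tube with some 4 to 14 N as it passes and from then on (an arm that only steers by position gives way and stops short there), and hold it afterwards
- seat: the round floor of that port, on which the tube bottoms, 32 mm below the mouth; origin at the centre of its upper face
- station_pivot (a point): the lever's hinge point, 52 mm above the station's origin; the hinge runs along the station's y axis
- valve (a joint): lever of the empty station: a 10 mm steel bar, with a black ball of 26 mm diameter centred 80 mm from the pivot. 0 = shut, leaning 0.5 rad towards the station's -x side (the side of the round gauge, towards the robot); 1.0 = fully open, leaning 0.5 rad to the +x side, against its stop. It starts at 0 to 0.25, turns with light friction (about 1 N at the ball) and stays where it is left
- valve_tip (a point): centre of the ball on that lever
- other_station: the same kind of station with a tube already fitted (top 153 mm above its origin) and its lever already over; leave it alone. Same origin and axes
- other_valve (a joint): lever of the other station, already fully over (1.0)
- wide_tube: 22 mm tube, 120 mm long, at the -y end of the rack; origin at its foot; leave it
- thin_tube: 12 mm tube, 110 mm long, at the +y end of the rack; origin at its foot; leave it
- spray_can: spray can, 52 mm diameter, 130 mm high; origin under its centre
- jar: amber jar, 60 mm diameter, 80 mm high; origin under its centre
- wrench: wrench lying on the table near the robot; origin at its middle
- screwdriver: screwdriver lying on the table; origin at its middle
- lamp_ring: steel lamp ring lying flat, 68 mm outside, 52 mm inside, 12 mm thick; origin under its centre
- carton: cardboard carton 60 x 110 x 50 mm; origin under its centre
Not all that is in view belongs to the job. What is shaped like the tube but purple or yellow is not meant.

How it is judged:
By the outcome, as a careful person would: the job done as asked, in the order asked, and still so for the second after the job is handed in, with the robot touching nothing.
It also fails if it takes over 64 s, if anything falls off the work surface, if the arm or the gripper's body presses on something with over 40 N, if the wrist force passes 120 N, or if a joint passes its speed limit or range.

ROBOT

A 6-joint arm with a two-finger parallel gripper is mounted at the origin on the work surface. World frame = base frame: x ahead of the robot, y to its left, z up, the work surface at z = 0. Lengths are in m, angles in rad, forces in N, time in s.
With the tool pointing down it reaches from about 0.3 to 0.75 m from the base axis. Payload 8.5 kg.
Tool frame: the origin (TCP) lies on the mounting face of the last link; the fingertips stand 166 mm ahead of it and the grasp point (between the pads) lies 147 mm ahead of it; z points along the fingers, y is the line along which they close (so a half turn about z gives the same grasp; the last joint's range is limited). The gripper opens to 88 mm and grips with 3 to 60 N. Pads are 18 mm wide; open, the fingers measure 123 mm over their backs; the gripper's body (75 mm by 187 mm) begins 45 mm behind the grasp point.
Start: joints at [-0.215, 0.381, 1.297, -0, 1.464, -0.215], TCP at [0.55, 0, 0.405] pointing down, gripper open.
Joint ranges: [-3.11, 3.11], [-0.89, 2.33], [0.22, 2.48], [-1.42, 4.56], [0.17, 2.85], [-2.88, 2.88]. Speed limits (rad/s): [2.39, 2.39, 3.14, 3.14, 3.14, 3.14].

INTERFACE

Orientations are given as a unit quaternion [x, y, z, w].
In Python, from plant import telemetry, snapshot, get_calibration, workorder, finder gives the robot as it stands.
- The arm moves only by the tool carry_out, never from a script. Its argument "rows" is a list of rows, each an object with "dp": the shift along the world's x, y, z in mm, a list of three; "dr": the turn, a rotation vector about the world's x, y, z in degrees, a list of three; "jaw": the opening in per cent of the stroke, from 0 (shut) to 100 (fully open). In form: [{"dp": [dx, dy, dz], "dr": [rx, ry, rz], "jaw": jaw}, ...]. A call has 1 to 12 rows; each row shifts and turns the commanded pose from where the row before left it; what a row does not reach is not made up. A row lasts 1/10 s, in which the tool goes at most 50 mm and 8.59 degrees, less where a joint would pass 70% of its speed; a pose out of reach is approached as far as the arm can. A call with a gripper value outside its range is refused whole. The fingers move at their own pace and stop on an object; "force" is the grip in N (left out, the last holds). Time passes only in rows, so rows that do not move let the fingers close. It gives the time, the measured TCP pose, the force, the opening and the grip force at its end, in the units of the state.
- telemetry.get_obs(): the state, without advancing time (a new reading comes with each control period).
- snapshot(name): name is "scene" or "side" or "wrist"; returns the picture (384x512x3 uint8, blue, green, red); there is no depth.
- get_calibration(name): a dict with "fx", "fy", "cx", "cy" (pixels), "D" ([k1, k2, p1, p2, k3] as OpenCV has them; the pictures are not rectified), "R" (3x3) and "t" (3): a world point X has camera coordinates R X + t; the wrist camera has in their place "mount" (4x4, takes a point from camera to tool coordinates, whose origin is the TCP and whose axes are the flange's). Camera axes: x right, y down, z forward; pixel columns grow to the right and rows downward; lengths in m; the calibration is good to about 2 mm. A picture is of the moment at which its call begins: read the wrist's pose just before it. get_calibration takes no time and is no camera call.
- workorder.close_job(): hands the job in; it is judged then, once.
Trained networks look in the newest picture that a camera, given by its name, has taken for a name from the list of things; names that differ only in an ending like _2 or _b are one class to them, and where a whole thing is asked for, a point or a joint stands for the part that bears it (a point fixed in the world has none). Each returns a list of dicts, best first, with "conf" (0 to 1); they miss things now and then, are a little off and sometimes report something else, mostly with a low value. They report only what shows in the picture. A call takes as long as a camera call. They do not tell look-alikes from the thing itself.
- finder.spot_in(camera, thing): "rect" ([left, top, width, height] in pixels, round what is visible of it).
The state is a dict: "time": time; "q": joint angles; "qvel": joint speeds; "joint_efforts": joint torques, N m; "position": TCP position; "tcp_rot": TCP orientation; "ft_force": force on the tool from outside, world axes, zero at the start; "ft_torque": the same for the moment, N m; "opening": finger opening in m; "grip_force": force on a finger pad.
Only numpy, scipy, OpenCV 4.12 (cv2) and the standard library are available. Lean on these libraries where they do the work, as an engineer would, in place of code of your own. Each camera call takes 0.05 s, during which the arm holds its last target. There are 200 camera calls.

## Working session

There is one attempt and no reset: what is moved stays moved. The work goes in short steps, Python scripts to look and compute and a tool call to move; the robot and the scene stay as the last step left them, time stands still between calls to the robot, and variables do not carry over. Pictures are saved under pics/ and viewed, at most 13 in all, crops included, and the job is handed in when it is done.

Besides the shell and the picture viewer there is one more tool, called after "Call:" by a JSON object that holds its "api" and its "payload", one argument or row to a line. carry_out: Moves the arm, as the interface text tells. Its arguments: {"type":"object","properties":{"rows":{"type":"array","items":{"type":"object","properties":{"dp":{"type":"array","items":{"type":"number"}},"dr":{"type":"array","items":{"type":"number"}},"jaw":{"type":"number"}}}},"force":{"type":"number"}},"required":["rows"]}

```bash
mkdir -p pics; ls; cat > h.py <<'E'
import numpy as np, cv2
from plant import telemetry, snapshot, get_calibration, workorder, finder
from scipy.spatial.transform import Rotation as Rot
def cam(name,obs=None):
    c=get_calibration(name); K=np.array([[c['fx'],0,c['cx']],[0,c['fy'],c['cy']],[0,0,1.]]); D=np.array(c['D'],float)
    if 'mount' in c:
        o=obs or telemetry.get_obs(); M=np.array(c['mount']); T=np.eye(4)
        T[:3,:3]=Rot.from_quat(o['tcp_rot']).as_matrix(); T[:3,3]=o['position']
        W=np.linalg.inv(T@M); R,t=W[:3,:3],W[:3,3]
    else: R,t=np.array(c['R']),np.array(c['t'])
    return K,D,R,t
def proj(P,C):
    K,D,R,t=C; return cv2.projectPoints(np.atleast_2d(np.array(P,float)),cv2.Rodrigues(R)[0],t,K,D)[0].reshape(-1,2)
def ray(uv,C):
    K,D,R,t=C; n=cv2.undistortPoints(np.array(uv,float).reshape(-1,1,2),K,D).reshape(-1,2)
    d=np.c_[n,np.ones(len(n))]@R; return -R.T@t, d/np.linalg.norm(d,axis=1,keepdims=True)
def atz(uv,z,C):
    o,d=ray(uv,C); return o+d*((z-o[2])/d[:,2])[:,None]
E
python3 - <<'E'
from h import *
for n in ['scene','side','wrist']:
    o=telemetry.get_obs(); cv2.imwrite(f'pics/{n}0.png',cv2.resize(snapshot(n),(800,600)) if n!='wrist' else snapshot(n))
    C=cam(n); print(n,C[0][0,0],-C[2].T@C[3],C[2][2])
o=telemetry.get_obs();print(o)
for n in ['scene','side']:
  for t in ['tube','rack','station','other_station','valve','valve_tip','station_mouth']:
    try: print(n,t,[(r['rect'],round(r['conf'],2)) for r in finder.spot_in(n,t)][:4])
    except Exception as e: print(n,t,e)
E
```

```text
pics
scene 384.4248570926463 [1.59304437 0.35480708 0.79483268] [-0.78606334 -0.3068424  -0.53661175]
side 475.3918632890193 [-5.97150568e-04 -8.77322275e-01  7.98923036e-01] [ 0.46893348  0.68835374 -0.55341713]
wrist 268.5611664249737 [0.55029482 0.07006246 0.3840938 ] [-0.00140656 -0.26866222 -0.96323343]
{'time': 0.15, 'q': array([-2.15344576e-01,  3.81024292e-01,  1.29801456e+00,  7.76457328e-06,
        1.46361805e+00, -2.15319506e-01]), 'qvel': array([-0.001791  , -0.00093508, -0.00333788, -0.00083184,  0.0008812 ,
        0.00180642]), 'joint_efforts': array([ 2.75231861e-03, -4.38084304e+01, -2.24613369e+01,  7.13452022e-02,
        3.43442336e-02, -8.91773107e-05]), 'position': array([ 5.49961195e-01, -1.76999399e-05,  4.04312935e-01]), 'tcp_rot': array([ 7.07115840e-01,  7.07097522e-01, -2.83932197e-04, -4.50061106e-04]), 'ft_force': array([ 0.03960708, -0.26839698, -0.29125251]), 'ft_torque': array([-0.01406444,  0.02188952, -0.05669029]), 'grip_force': 0.0, 'opening': 0.0881171272596529}
scene tube [([196.8, 157.1, 6.6, 31.5], 0.56), ([200.7, 151.2, 7.4, 33.4], 0.55), ([
[... 213 characters left out ...]
8.4, 5.3, 20.8], 0.54)]
scene valve_tip [([292.4, 175.2, 5.8, 24.5], 0.66), ([197.1, 159.9, 3.9, 30.8], 0.34)]
scene station_mouth [([243.3, 175.2, 61.6, 50.4], 0.9)]
side tube [([302.5, 246.7, 8.3, 55.9], 0.91), ([318.5, 218.2, 13.1, 45.1], 0.89), ([280.4, 229.7, 8.1, 56.3], 0.78), ([346.7, 210.9, 10.6, 49.5], 0.6)]
side rack [([297.5, 239.6, 56.4, 60.4], 0.94), ([353.9, 207.0, 21.1, 41.0], 0.68)]
side station [([214.5, 175.7, 70.0, 62.6], 0.63)]
side other_station [([189.3, 131.1, 50.1, 60.9], 0.82), ([355.7, 210.0, 17.1, 36.3], 0.29)]
side valve []
side valve_tip [([223.5, 168.2, 10.5, 23.6], 0.7)]
side station_mouth [([214.7, 170.1, 68.3, 69.5], 0.62), ([214.1, 249.6, 26.8, 21.2], 0.31)]
```

View pics/scene0.png

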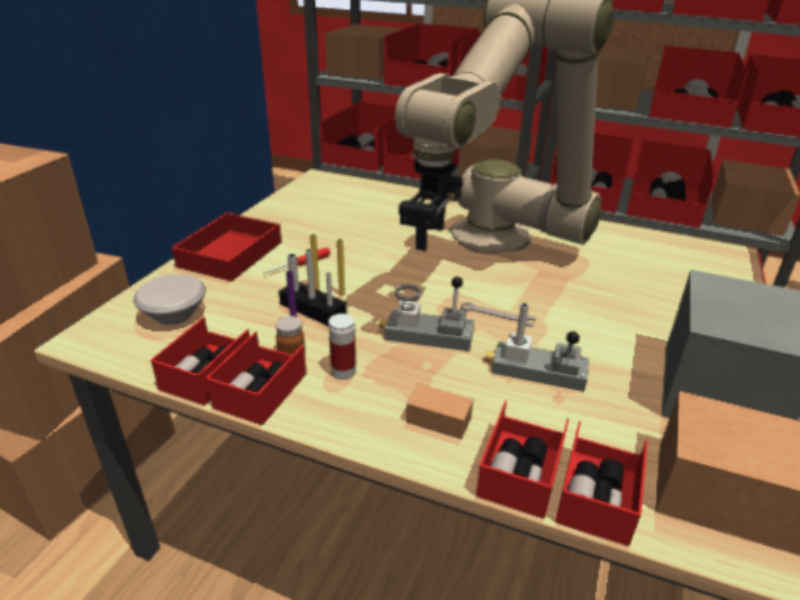

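View pics/side0.png

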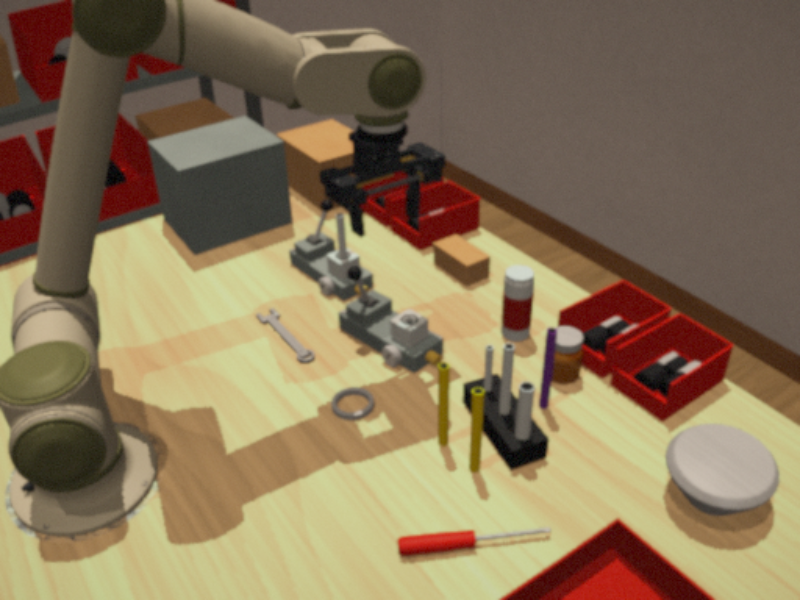

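The scene view (800-px copy) shows the rack tubes near (310,270), with purple at (292,290) and yellow at (315,250) and (341,265). The empty station is at (430,320) with its lever ball at (457,283). In the side view the middle tube's top is at (508,347), the empty mouth at (409,319) and the empty station's ball at (354,272). The purple and yellow tubes standing by the rack are obstacles.

```bash
cat >> h.py <<'E'
def tri(pts):  # [(uv,C)..]
    A=np.zeros((3,3));b=np.zeros(3)
    for uv,C in pts:
        o,d=ray([uv],C);d=d[0];P=np.eye(3)-np.outer(d,d);A+=P;b+=P@o
    X=np.linalg.solve(A,b); return X,[np.round(proj(X,C)[0]-uv,1) for uv,C in pts]
E
python3 - <<'E'
from h import *
S=cam('side');C=cam('scene');s=1.5625
for n,a,b in [('midtop',(508,347),(310,252)),('widetop',(526,388),(292,257)),('thintop',(489,348),(328,274)),('purple',(550,331),(291,265)),('ye1',(478,391),(314,236)),('ye2',(443,366),(340,241)),('mouth',(409,319),(408,308)),('ball',(354,272),(457,283)),('otherball',(326,206),(573,338)),('othertube',(340,215),(523,306))]:
    X,e=tri([(np.array(a)/s,S),(np.array(b)/s,C)]);print(n,X.round(3),e)
E
```

```text
midtop [ 0.573 -0.272  0.156] [array([-1. , -0.3]), array([-0.6,  0.2])]
widetop [ 0.56  -0.328  0.124] [array([-0.7, -0.2]), array([-0.4,  0.1])]
thintop [ 0.583 -0.222  0.117] [array([-0.4, -0.2]), array([-0.3,  0.1])]
purple [ 0.644 -0.28   0.157] [array([-1.8, -0.5]), array([-1.2,  0.3])]
ye1 [ 0.486 -0.311  0.147] [array([-1.2, -0.4]), array([-0.7,  0.2])]
ye2 [ 0.481 -0.243  0.147] [array([-0.5, -0.2]), array([-0.3,  0.1])]
mouth [ 0.568 -0.034  0.068] [array([-0.2, -0.1]), array([-0.1,  0.1])]
ball [0.523 0.06  0.131] [array([0.2, 0.1]), array([ 0.1, -0.1])]
otherball [0.614 0.321 0.123] [array([-0.1, -0.1]), array([-0.1,  0.1])]
othertube [0.589 0.216 0.154] [array([0.2, 0.2]), array([ 0.2, -0.2])]
```

View pics/wrist0.png

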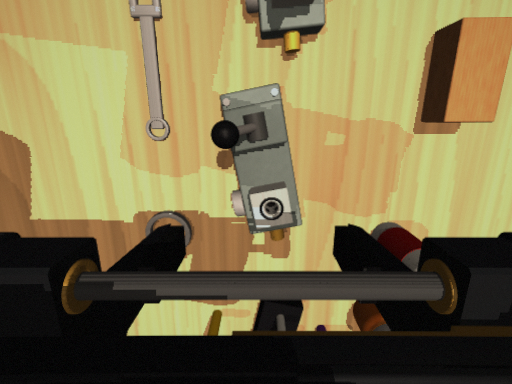

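```bash
python3 - <<'E'
from h import *
C=cam('wrist')
print(proj([(0.568,-.034,.068),(0.523,.06,.131),(.573,-.272,.156)],C))
for t in ['station','valve_tip','tube','other_station','station_mouth','lamp_ring']:
    print(t,[(r['rect'],round(r['conf'],2)) for r in finder.spot_in('wrist',t)][:4])
E
```

```text
[[273.30368665 206.02598336]
 [229.35249934 130.13827599]
 [278.53481386 426.29805496]]
station [([210.3, 83.2, 88.9, 155.8], 0.59), ([420.8, 15.7, 91.2, 106.0], 0.59)]
valve_tip [([211.5, 116.8, 42.5, 31.5], 0.63)]
tube [([206.4, 309.2, 13.1, 24.2], 0.6), ([314.7, 324.8, 10.4, 6.2], 0.44), ([209.6, 81.6, 90.2, 159.8], 0.21)]
other_station [([245.1, 0.0, 77.5, 55.4], 0.59)]
station_mouth [([208.6, 83.7, 91.1, 160.2], 0.87)]
lamp_ring [([142.9, 210.5, 49.6, 37.0], 0.56)]
```

The wrist view shows the empty station upright in the centre: mouth at about (271,208), ball (225,134). My estimates project within 5 px. I'll take enlarged crops for a station fit.

```bash
python3 - <<'E'
from h import *
w=snapshot('wrist');s=snapshot('side');c=snapshot('scene')
def crop(i,x,y,ww,h,k):return cv2.resize(i[y:y+h,x:x+ww],None,fx=k,fy=k,interpolation=cv2.INTER_CUBIC)
A=crop(w,205,75,110,170,3.5)   # 385x595
B=crop(s,210,160,80,80,5)      # 400x400
D=crop(c,240,170,70,40,5.7)
m=np.zeros((600,800,3),np.uint8);m[:595,:385]=A;m[:400,390:790]=B;D=D[:200];m[400:400+D.shape[0],390:390+D.shape[1]]=D[:,:410]
cv2.imwrite('pics/m1.png',m)
E
```

```text
(no output)
```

View pics/m1.png

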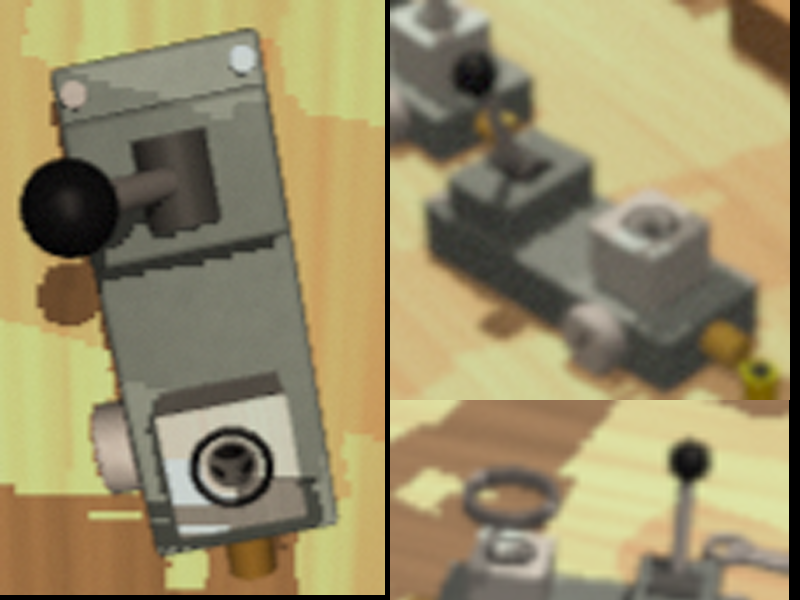

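```bash
python3 - <<'E'
from h import *
from scipy.optimize import least_squares
W=cam('wrist');S=cam('side');C=cam('scene')
B=lambda sx,sy:(sx*.0375,sy*.095,.03)
M=(0,-.05,.065)
w=lambda u,v:((u+.5)/3.5-.5+205,(v+.5)/3.5-.5+75)
s=lambda u,v:((u-389.5)/5-.5+210,(v+.5)/5-.5+160)
c=lambda u,v:((u-389.5)/5.7-.5+240,(v-399.5)/5.7-.5+170)
obs=[(W,B(-1,1),w(53,72)),(W,B(1,1),w(256,30)),(W,B(1,-1),w(337,522)),(W,B(-1,-1),w(160,553)),(W,M,w(232,467)),(W,'b',w(69,208)),
(S,B(-1,1),s(428,203)),(S,B(1,-1),s(757,290)),(S,B(-1,-1),s(655,357)),(S,M,s(655,222)),(S,(.023,-.027,.065),s(643,192)),(S,(.023,-.073,.065),s(710,232)),(S,'b',s(475,73)),
(C,M,c(510,548)),(C,'b',c(689,462))]
def P(p,q):
    x,y,h,a,l=p
    if q=='b': q=(.08*np.sin(l),.05,.052+.08*np.cos(l))
    return np.array([x,y,h])+Rot.from_euler('z',a).apply(q)
def res(p): return np.concatenate([proj(P(p,q),K)[0]-uv for K,q,uv in obs])
r=least_squares(res,[.55,0,.005,0,-.4],loss='soft_l1')
p=r.x;print(p,np.degrees(p[3]));print(res(p).reshape(-1,2).round(1).tolist())
print('mouth',P(p,M),'pivot',P(p,(0,.05,.052)),'ball',P(p,'b'))
E
```

```text
[ 0.55543872  0.01233266  0.00131234  0.18947764 -0.36068644] 10.856269235444651
[[-0.8, -0.5], [1.0, -0.8], [0.5, 1.0], [-1.0, 1.4], [-0.2, -0.4], [0.4, 0.2], [-2.1, 0.8], [0.3, -0.7], [1.1, -1.1], [-1.5, 1.6], [0.7, 0.5], [-0.2, -0.7], [-0.5, 2.1], [-0.0, 1.4], [-0.2, 0.4]]
mouth [ 0.56485602 -0.03677248  0.06631234] pivot [0.54602143 0.0614378  0.05331234] ball [0.5182934  0.05612016 0.12816472]
```

Call:
{"api": "carry_out", "payload": {
  "rows": [
    {"dp":[4,-40,0],"dr":[0,0,-3],"jaw":60},
    {"dp":[4,-40,0],"dr":[0,0,-3],"jaw":60},
    {"dp":[5,-40,0],"dr":[0,0,-3],"jaw":60},
    {"dp":[5,-40,0],"dr":[0,0,-3],"jaw":60},
    {"dp":[5,-40,0],"dr":[0,0,0],"jaw":60},
    {"dp":[0,0,0],"dr":[0,0,0],"jaw":60},
    {"dp":[0,0,0],"dr":[0,0,0],"jaw":60}
  ]
}}

```text
time: 2.0
position: [0.5729, -0.2004, 0.4044]
tcp_rot: [0.778, 0.629, -0.0, -0.0]
ft_force: [0.3, -0.1, -0.5]
opening: 0.053
grip_force: 0.0
```

```bash
python3 - <<'E'
from h import *
i=snapshot('wrist');C=cam('wrist')
print(proj([(.573,-.272,.158),(.56,-.328,.13),(.583,-.222,.12),(.644,-.28,.157),(.486,-.311,.147),(.481,-.243,.147)],C).round(0))
o=telemetry.get_obs();P=np.array(o['position']);print(proj([P-[0,0,.147]],C))
cv2.imwrite('pics/w1.png',i)
print([(r['rect'],round(r['conf'],2)) for r in finder.spot_in('wrist','tube')])
E
```

```text
[[275. 273.]
 [272. 305.]
 [273. 209.]
 [350. 266.]
 [200. 314.]
 [177. 258.]]
[[258.84555824 257.65074004]]
[([318.2, 202.8, 45.5, 56.7], 0.97), ([260.5, 219.2, 21.9, 54.1], 0.81), ([189.6, 246.7, 33.9, 77.3], 0.77), ([189.9, 206.2, 19.6, 14.7], 0.72)]
```

View pics/w1.png

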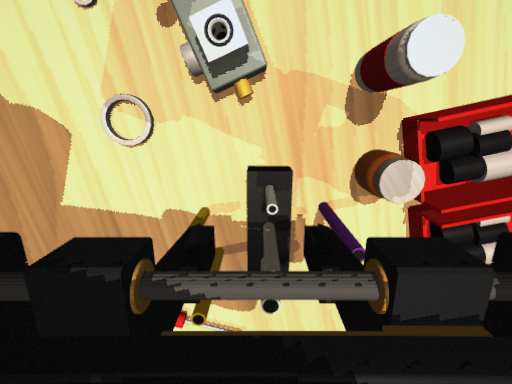

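The wrist view shows the thin tube's top at (272,209) and the wide one's at (270,308), with the middle one hidden by the bar. Purple at (345,240) and yellow at (200,250) are clear of the fingers.

```bash
python3 - <<'E'
from h import *
C=cam('wrist')
a=atz([(272,209)],.120,C)[0];b=atz([(270,308)],.130,C)[0];print(a,b,(a+b)/2,np.linalg.norm(a-b),np.degrees(np.arctan2(*(a-b)[:2])))
S=cam('side');sc=cam('scene');s=1.5625
for n,p,q in [('w',(526,388),(292,257)),('t',(489,348),(328,274)),('m',(508,347),(310,252))]:
  print(n,atz([np.array(p)/s],{'w':.13,'t':.12,'m':.16}[n],S)[0],atz([np.array(q)/s],{'w':.13,'t':.12,'m':.16}[n],sc)[0])
print(telemetry.get_obs()['position'])
E
```

```text
[ 0.58205457 -0.22140749  0.12      ] [ 0.55754347 -0.33165059  0.13      ] [ 0.56979902 -0.27652904  0.125     ] 0.11337696142735017 12.535064567252464
w [ 0.55634756 -0.33347844  0.13      ] [ 0.56762514 -0.32096939  0.13      ]
t [ 0.58138419 -0.22544407  0.12      ] [ 0.5868641 -0.2183666  0.12     ]
m [ 0.56986369 -0.2780018   0.16      ] [ 0.57766768 -0.26628599  0.16      ]
[ 0.57295145 -0.19894626  0.40483517]
```

Call:
{"api": "carry_out", "payload": {
  "rows": [
    {"dp":[-2,-39,0],"jaw":60},
    {"dp":[-1,-38,0],"jaw":60},
    {"dp":[0,0,0],"jaw":60},
    {"dp":[0,0,-30],"jaw":60},
    {"dp":[0,0,-30],"jaw":60},
    {"dp":[0,0,-30],"jaw":60},
    {"dp":[0,0,-27],"jaw":60},
    {"dp":[0,0,-10],"jaw":60},
    {"dp":[0,0,0],"jaw":60}
  ]
}}

```text
validation failed for argument at $.ro...
```

```bash
python3 - <<'E'
from h import *
i=snapshot('wrist');j=snapshot('side')
A=cv2.resize(i[150:384,130:400],None,fx=1.6,fy=1.6);B=cv2.resize(j[180:310,240:400],(0,0),fx=2.3,fy=2.3)
m=np.zeros((600,800,3),np.uint8);m[:A.shape[0],:A.shape[1]]=A;m[:B.shape[0],432:]=B[:,:368]
cv2.imwrite('pics/g1.png',m[:380])
print(telemetry.get_obs()['ft_force'],telemetry.get_obs()['position'])
E
```

```text
[0.14782288 0.32080785 0.03405915] [ 0.57298901 -0.19870312  0.40504579]
```

View pics/g1.png

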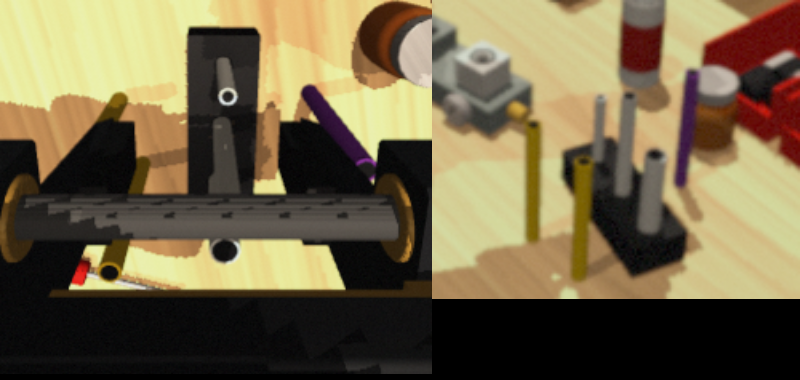

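The move was refused because the rows need "dr", so this picture shows the unchanged state. I'm resending it.

Call:
{"api": "carry_out", "payload": {
  "rows": [
    {"dp":[-2,-39,0],"dr":[0,0,0],"jaw":60},
    {"dp":[-1,-38,0],"dr":[0,0,0],"jaw":60},
    {"dp":[0,0,0],"dr":[0,0,0],"jaw":60},
    {"dp":[0,0,-30],"dr":[0,0,0],"jaw":60},
    {"dp":[0,0,-30],"dr":[0,0,0],"jaw":60},
    {"dp":[0,0,-30],"dr":[0,0,0],"jaw":60},
    {"dp":[0,0,-27],"dr":[0,0,0],"jaw":60},
    {"dp":[0,0,-10],"dr":[0,0,0],"jaw":60},
    {"dp":[0,0,0],"dr":[0,0,0],"jaw":60}
  ]
}}

```text
time: 3.1
position: [0.5702, -0.276, 0.2771]
tcp_rot: [0.777, 0.63, -0.0, -0.001]
ft_force: [0.2, -0.5, 0.6]
opening: 0.0531
grip_force: 0.0
```

```bash
python3 - <<'E'
from h import *
i=snapshot('wrist');j=snapshot('side')
A=cv2.resize(i[150:384,130:400],None,fx=1.6,fy=1.6);B=cv2.resize(j[160:310,240:400],(0,0),fx=2.3,fy=2.3)
m=np.zeros((600,800,3),np.uint8);m[:A.shape[0],:A.shape[1]]=A;m[:B.shape[0],432:]=B[:,:368]
cv2.imwrite('pics/g2.png',m[:380])
o=telemetry.get_obs();print(o['ft_force'],o['position'],o['time'])
E
```

```text
[-0.03236681 -0.31848223 -0.40783288] [ 0.57034538 -0.27661378  0.27919766] 3.2
```

View pics/g2.png

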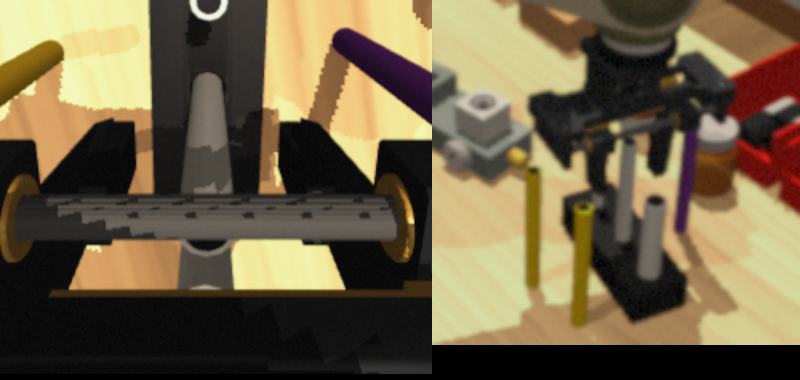

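The tube stands centred between the fingers: its crop column is 207, about px 259, which is the grasp axis. Closing now.

Call:
{"api": "carry_out", "payload": {
  "force": 58,
  "rows": [
    {"dp":[0,0,0],"dr":[0,0,0],"jaw":0},
    {"dp":[0,0,0],"dr":[0,0,0],"jaw":0},
    {"dp":[0,0,0],"dr":[0,0,0],"jaw":0},
    {"dp":[0,0,0],"dr":[0,0,0],"jaw":0},
    {"dp":[0,0,0],"dr":[0,0,0],"jaw":0},
    {"dp":[0,0,0],"dr":[0,0,0],"jaw":0}
  ]
}}

```text
time: 3.8
position: [0.57, -0.2771, 0.2779]
tcp_rot: [0.777, 0.629, -0.0, 0.0]
ft_force: [-0.7, 0.4, 1.5]
opening: 0.0146
grip_force: 58.0
```

Call:
{"api": "carry_out", "payload": {
  "rows": [
    {"dp":[0,0,15],"dr":[0,0,0],"jaw":0},
    {"dp":[0,0,35],"dr":[0,0,0],"jaw":0},
    {"dp":[0,0,40],"dr":[0,0,0],"jaw":0},
    {"dp":[0,0,40],"dr":[0,0,0],"jaw":0},
    {"dp":[0,10,0],"dr":[0,0,0],"jaw":0},
    {"dp":[0,45,0],"dr":[0,0,0],"jaw":0},
    {"dp":[-1,45,0],"dr":[0,0,0],"jaw":0},
    {"dp":[-2,45,0],"dr":[0,0,0],"jaw":0},
    {"dp":[-2,45,0],"dr":[0,0,0],"jaw":0},
    {"dp":[0,35,0],"dr":[0,0,0],"jaw":0},
    {"dp":[0,15,0],"dr":[0,0,0],"jaw":0},
    {"dp":[0,0,0],"dr":[0,0,0],"jaw":0}
  ]
}}

```text
time: 5.0
position: [0.5649, -0.0356, 0.4073]
tcp_rot: [0.776, 0.63, -0.0, -0.0]
ft_force: [0.2, -1.5, -0.4]
opening: 0.0148
grip_force: 58.0
```

Call:
{"api": "carry_out", "payload": {
  "rows": [
    {"dp":[0,0,-20],"dr":[0,0,0],"jaw":0},
    {"dp":[0,0,-20],"dr":[0,0,0],"jaw":0},
    {"dp":[0,0,0],"dr":[0,0,0],"jaw":0},
    {"dp":[0,0,0],"dr":[0,0,0],"jaw":0}
  ]
}}

```text
time: 5.4
position: [0.5653, -0.0382, 0.3679]
tcp_rot: [0.778, 0.629, -0.0, -0.0]
ft_force: [0.1, 0.1, 0.1]
opening: 0.0148
grip_force: 58.0
```

```bash
python3 - <<'E'
from h import *
o=telemetry.get_obs();i=snapshot('wrist');C=cam('wrist',o);print(o['position'],o['tcp_rot'],o['opening'],o['ft_force'])
j=snapshot('side');k=snapshot('scene');np.savez('v1.npz',w=i,s=j,c=k)
P=np.array(o['position']);Rm=Rot.from_quat(o['tcp_rot']).as_matrix()
foot=P+Rm@[0,0,.147+.120]
M=np.array([.565,-.037,.0665])
for n,cc in [('wrist',C),('side',cam('side')),('scene',cam('scene'))]: print(n,proj([foot,M],cc).round(1).tolist())
A=cv2.resize(i[100:260,190:320],None,fx=3,fy=3,interpolation=2)
ps=proj([foot],cam('side'))[0].astype(int);pc=proj([foot],cam('scene'))[0].astype(int)
print(ps,pc)
B=cv2.resize(j[ps[1]-35:ps[1]+45,ps[0]-40:ps[0]+40],(390,300),interpolation=2)
D=cv2.resize(k[pc[1]-35:pc[1]+45,pc[0]-40:pc[0]+40],(390,300),interpolation=2)
m=np.zeros((600,790,3),np.uint8);m[:480,:390]=A;m[:300,400:]=B;m[300:,400:]=D;cv2.imwrite('pics/a1.png',m)
E
```

```text
[ 0.56525791 -0.03824785  0.36787522] [ 7.77582355e-01  6.28781084e-01 -1.66490095e-04 -4.16128772e-05] 0.014768661523071472 [0.13034363 0.08499389 0.08690833]
wrist [[258.9, 195.0], [258.5, 185.2]]
side [[261.2, 195.0], [261.2, 205.6]]
scene [[260.4, 188.4], [260.5, 196.9]]
[261 195] [260 188]
```

View pics/a1.png

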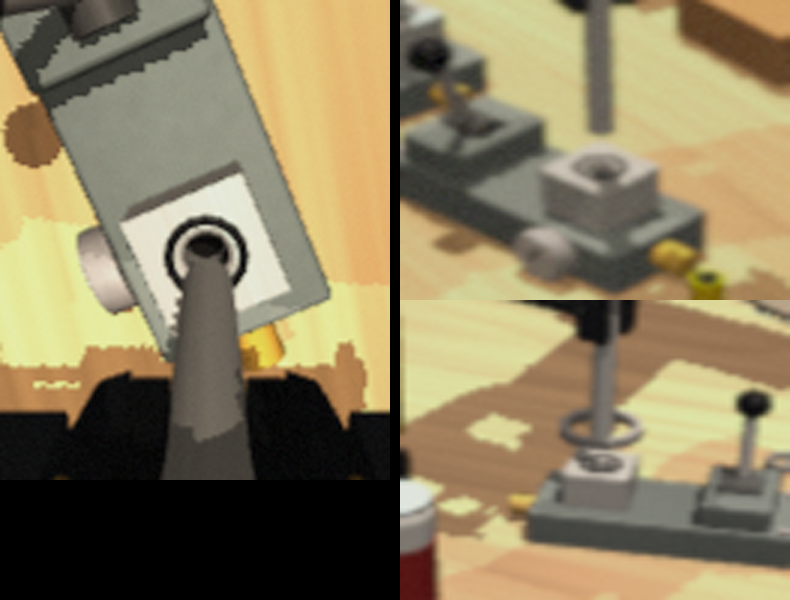

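Tube foot and mouth line up in all three views: wrist crop foot (207,285) and ring (206,254), side columns both 600, scene columns both 602. Descending.

Call:
{"api": "carry_out", "payload": {
  "rows": [
    {"dp":[0,0,-10],"dr":[0,0,0],"jaw":0},
    {"dp":[0,0,-10],"dr":[0,0,0],"jaw":0},
    {"dp":[0,0,-5],"dr":[0,0,0],"jaw":0},
    {"dp":[0,0,-4],"dr":[0,0,0],"jaw":0},
    {"dp":[0,0,-3],"dr":[0,0,0],"jaw":0},
    {"dp":[0,0,-3],"dr":[0,0,0],"jaw":0},
    {"dp":[0,0,0],"dr":[0,0,0],"jaw":0}
  ]
}}

```text
time: 6.25
position: [0.565, -0.037, 0.3324]
tcp_rot: [0.777, 0.629, -0.0, -0.0]
ft_force: [0.3, 0.1, -1.1]
opening: 0.0148
grip_force: 58.0
```

Call:
{"api": "carry_out", "payload": {
  "rows": [
    {"dp":[0,0,-2],"dr":[0,0,0],"jaw":0},
    {"dp":[0,0,-2],"dr":[0,0,0],"jaw":0},
    {"dp":[0,0,-2],"dr":[0,0,0],"jaw":0},
    {"dp":[0,0,0],"dr":[0,0,0],"jaw":0}
  ]
}}

```text
time: 6.65
position: [0.5649, -0.037, 0.3265]
tcp_rot: [0.777, 0.629, -0.0, -0.0]
ft_force: [0.6, -0.4, -1.5]
opening: 0.0146
grip_force: 58.0
```

Call:
{"api": "carry_out", "payload": {
  "rows": [
    {"dp":[0,0,-2],"dr":[0,0,0],"jaw":0},
    {"dp":[0,0,-2],"dr":[0,0,0],"jaw":0},
    {"dp":[0,0,-2],"dr":[0,0,0],"jaw":0},
    {"dp":[0,0,0],"dr":[0,0,0],"jaw":0}
  ]
}}

```text
time: 7.05
position: [0.565, -0.0371, 0.3211]
tcp_rot: [0.777, 0.629, 0.0, 0.0]
ft_force: [-0.5, -1.0, 1.4]
opening: 0.0149
grip_force: 58.0
```

Call:
{"api": "carry_out", "payload": {
  "rows": [
    {"dp":[0,0,-2],"dr":[0,0,0],"jaw":0},
    {"dp":[0,0,-2],"dr":[0,0,0],"jaw":0},
    {"dp":[0,0,0],"dr":[0,0,0],"jaw":0}
  ]
}}

```text
time: 7.35
position: [0.565, -0.037, 0.3166]
tcp_rot: [0.777, 0.629, 0.0, 0.0]
ft_force: [0.5, -1.0, -1.1]
opening: 0.015
grip_force: 58.0
```

Call:
{"api": "carry_out", "payload": {
  "rows": [
    {"dp":[0,0,-2],"dr":[0,0,0],"jaw":0},
    {"dp":[0,0,-2],"dr":[0,0,0],"jaw":0},
    {"dp":[0,0,0],"dr":[0,0,0],"jaw":0}
  ]
}}

```text
time: 7.65
position: [0.565, -0.037, 0.3123]
tcp_rot: [0.777, 0.629, -0.0, -0.0]
ft_force: [1.6, -1.0, -2.9]
opening: 0.015
grip_force: 58.0
```

```bash
python3 - <<'E'
from h import *
o=telemetry.get_obs();print(o['ft_force'],o['ft_torque'],o['position'])
i=snapshot('wrist');j=snapshot('side');k=snapshot('scene')
A=cv2.resize(i[100:260,190:320],None,fx=3,fy=3,interpolation=2)
B=cv2.resize(j[140:240,221:301],(390,390),interpolation=2)
D=cv2.resize(k[140:220,220:300],(390,210),interpolation=2)
m=np.zeros((600,790,3),np.uint8);m[:480,:390]=A;m[:390,400:]=B;m[390:,400:]=D;cv2.imwrite('pics/a2.png',m)
E
```

```text
[ 1.59689075 -0.96564337 -2.92146056] [-0.20278027 -0.28248139 -0.01911761] [ 0.56500504 -0.03704238  0.31229967]
```

View pics/a2.png

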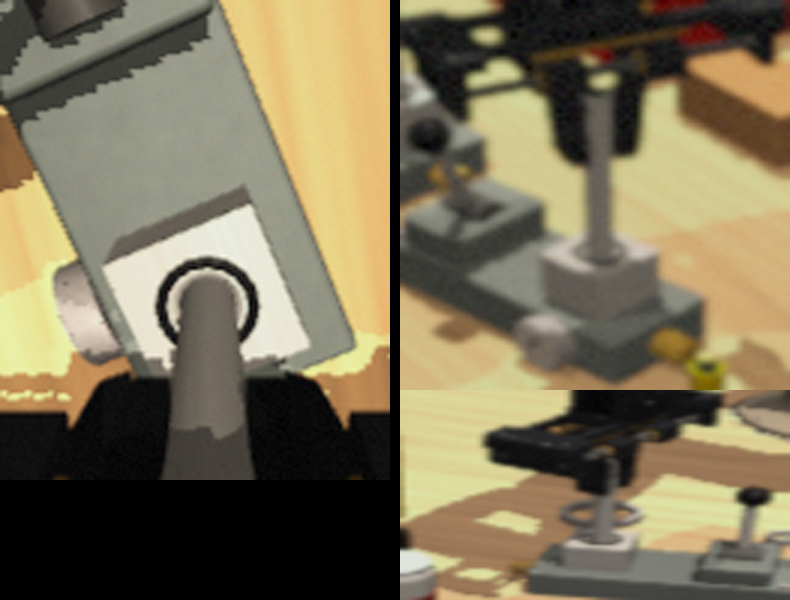

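The tube is in the mouth, with its exposed part in the side crop running from (600,250) up to about (600,95). Checking what height that implies.

```bash
python3 - <<'E'
from h import *
S=cam('side')
for z in [.0665,.16,.17,.18,.19,.195,.2,.21]: print(z,(proj([(.565,-.037,z)],S)[0]-[221,140])*[4.875,3.9]+[400,0])
E
```

```text
0.0665 [595.82140282 255.83844182]
0.16 [591.96006003 138.48094876]
0.17 [591.5282773  125.32852343]
0.18 [591.09276527 112.05649464]
0.19 [590.65350003  98.66396415]
0.195 [590.43245264  91.9222333 ]
0.2 [590.21045824  85.15004567]
0.21 [589.76361719  71.51386617]
```

Call:
{"api": "carry_out", "payload": {
  "rows": [
    {"dp":[0,0,-1.5],"dr":[0,0,0],"jaw":0},
    {"dp":[0,0,-1.5],"dr":[0,0,0],"jaw":0},
    {"dp":[0,0,-1],"dr":[0,0,0],"jaw":0}
  ]
}}

```text
time: 8.1
position: [0.565, -0.037, 0.3091]
tcp_rot: [0.777, 0.629, 0.0, 0.0]
ft_force: [-0.7, -0.3, 3.0]
opening: 0.0147
grip_force: 58.0
```

Call:
{"api": "carry_out", "payload": {
  "rows": [
    {"dp":[0,0,-1],"dr":[0,0,0],"jaw":0},
    {"dp":[0,0,-1],"dr":[0,0,0],"jaw":0}
  ]
}}

```text
time: 8.3
position: [0.565, -0.037, 0.3069]
tcp_rot: [0.777, 0.629, 0.0, 0.0]
ft_force: [-1.2, -1.1, 6.4]
opening: 0.0143
grip_force: 58.0
```

Call:
{"api": "carry_out", "payload": {
  "rows": [
    {"dp":[0,0,-1],"dr":[0,0,0],"jaw":0},
    {"dp":[0,0,-1],"dr":[0,0,0],"jaw":0}
  ]
}}

```text
time: 8.5
position: [0.5651, -0.037, 0.3053]
tcp_rot: [0.777, 0.629, 0.0, 0.0]
ft_force: [-2.2, -0.2, 13.8]
opening: 0.0148
grip_force: 58.0
```

Call:
{"api": "carry_out", "payload": {
  "rows": [
    {"dp":[0,0,-1],"dr":[0,0,0],"jaw":0},
    {"dp":[0,0,-0.5],"dr":[0,0,0],"jaw":0}
  ]
}}

```text
time: 8.7
position: [0.565, -0.037, 0.3053]
tcp_rot: [0.777, 0.629, 0.001, 0.001]
ft_force: [-3.8, 0.7, 22.1]
opening: 0.0149
grip_force: 58.0
```

Call:
{"api": "carry_out", "payload": {
  "rows": [
    {"dp":[0,0,-0.5],"dr":[0,0,0],"jaw":0},
    {"dp":[0,0,0],"dr":[0,0,0],"jaw":0},
    {"dp":[0,0,0],"dr":[0,0,0],"jaw":0}
  ]
}}

```text
time: 9.0
position: [0.565, -0.0369, 0.3053]
tcp_rot: [0.777, 0.629, 0.001, 0.001]
ft_force: [-4.9, 0.8, 22.1]
opening: 0.0147
grip_force: 58.0
```

Call:
{"api": "carry_out", "payload": {
  "rows": [
    {"dp":[-0.5,0,-0.5],"dr":[0,0,0],"jaw":0},
    {"dp":[0,0,0],"dr":[0,0,0],"jaw":0},
    {"dp":[0,0,0],"dr":[0,0,0],"jaw":0}
  ]
}}

```text
time: 9.3
position: [0.5646, -0.037, 0.3052]
tcp_rot: [0.777, 0.629, 0.001, 0.002]
ft_force: [-4.5, 0.8, 25.7]
opening: 0.0151
grip_force: 58.0
```

```bash
python3 - <<'E'
from h import *
print(telemetry.get_obs()['ft_force'],telemetry.get_obs()['position'])
i=snapshot('wrist');j=snapshot('side');k=snapshot('scene')
np.savez('v2.npz',w=i,s=j,c=k)
B=cv2.resize(j[150:225,235:285],(400,600),interpolation=2)
D=cv2.resize(k[150:225,235:285],(400,600),interpolation=2)
cv2.imwrite('pics/a3.png',np.hstack([B,D]))
S=cam('side');C=cam('scene')
for z in [.0665,.07,.18,.185,.19,.195]: print(z,(proj([(.565,-.037,z)],S)[0]-[235,150])*8,(proj([(.565,-.037,z)],C)[0]-[235,150])*8+[400,0])
E
```

```text
[-4.49909146  0.75059294 25.65238675] [ 0.56461864 -0.03695547  0.30524388]
0.0665 [209.34794309 444.79680373] [604.22651136 375.13283433]
0.07 [209.11991171 436.15032857] [604.43705974 368.32166196]
0.18 [201.58812762 149.85947619] [611.37012546 143.90777941]
0.185 [201.22847716 136.15455959] [611.70046611 133.20872477]
0.19 [200.86728209 122.38761878] [612.03218868 122.46432717]
0.195 [200.50453766 108.55842728] [612.365301   111.67432593]
```

View pics/a3.png

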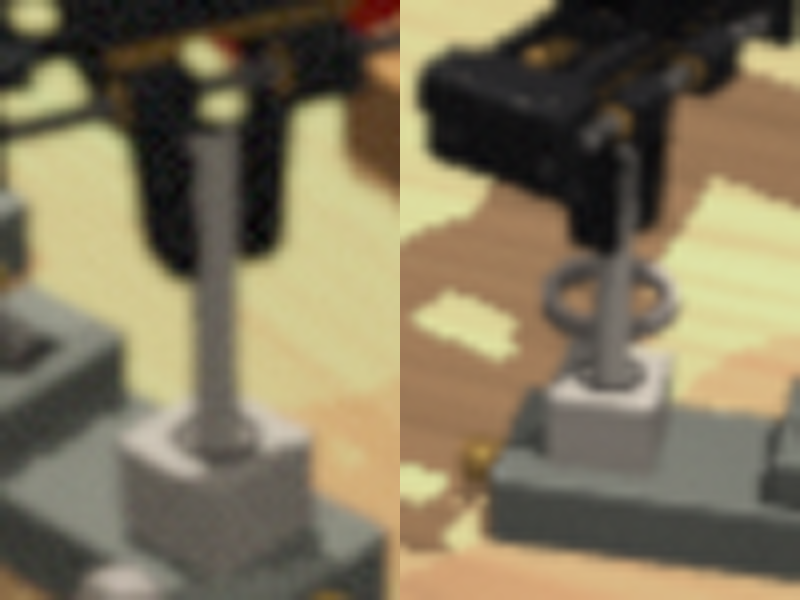

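The tube's top is at side row 132 (z≈0.186). It stands about 116 mm above the mouth, so it has bottomed, and the wrist reads 25.7 N. Now I'll unload, release and rise.

Call:
{"api": "carry_out", "payload": {
  "rows": [
    {"dp":[0,0,2],"dr":[0,0,0],"jaw":0},
    {"dp":[0,0,0],"dr":[0,0,0],"jaw":0},
    {"dp":[0,0,0],"dr":[0,0,0],"jaw":60},
    {"dp":[0,0,0],"dr":[0,0,0],"jaw":60},
    {"dp":[0,0,0],"dr":[0,0,0],"jaw":60},
    {"dp":[0,0,0],"dr":[0,0,0],"jaw":60},
    {"dp":[0,0,0],"dr":[0,0,0],"jaw":60}
  ]
}}

```text
time: 10.15
position: [0.5645, -0.037, 0.3039]
tcp_rot: [0.777, 0.629, -0.0, -0.0]
ft_force: [-0.2, -1.1, -0.6]
opening: 0.0518
grip_force: 0.0
```

Call:
{"api": "carry_out", "payload": {
  "rows": [
    {"dp":[0,0,15],"dr":[0,0,0],"jaw":60},
    {"dp":[0,0,28],"dr":[0,0,0],"jaw":60},
    {"dp":[0,0,28],"dr":[0,0,0],"jaw":60},
    {"dp":[-20,15,0],"dr":[0,0,6],"jaw":40},
    {"dp":[-30,21,0],"dr":[0,0,6],"jaw":0},
    {"dp":[-30,22,0],"dr":[0,0,6],"jaw":0},
    {"dp":[-32,22,0],"dr":[0,0,5],"jaw":0},
    {"dp":[0,0,0],"dr":[0,0,0],"jaw":0},
    {"dp":[0,0,0],"dr":[0,0,0],"jaw":0},
    {"dp":[0,0,0],"dr":[0,0,0],"jaw":0}
  ]
}}

```text
time: 11.15
position: [0.4533, 0.0425, 0.3753]
tcp_rot: [0.637, 0.771, 0.0, 0.0]
ft_force: [0.4, 0.6, 0.4]
opening: 0.0005
grip_force: 0.0
```

```bash
python3 - <<'E'
from h import *
o=telemetry.get_obs();print(o['position'],o['tcp_rot'],o['opening'])
snapshot('side');C=cam('side');snapshot('scene')
for n in ['side','scene']:
  print(n,[(r['rect'],round(r['conf'],2)) for r in finder.spot_in(n,'valve_tip')],proj([(.518,.056,.128)],cam(n)))
E
```

```text
[0.45329015 0.04253236 0.37531097] [6.36541554e-01 7.71242325e-01 1.41918825e-04 3.24009860e-04] 0.0005287313554058455
side [([224.4, 170.1, 12.9, 22.3], 0.65)] [[226.04248614 176.38379953]]
scene [([288.8, 172.5, 9.4, 26.0], 0.45)] [[291.80588739 180.85601835]]
```

Call:
{"api": "carry_out", "payload": {
  "rows": [
    {"dp":[0,0,-30],"dr":[0,0,0],"jaw":0},
    {"dp":[0,0,-30],"dr":[0,0,0],"jaw":0},
    {"dp":[0,0,-34],"dr":[0,0,0],"jaw":0},
    {"dp":[0,0,0],"dr":[0,0,0],"jaw":0}
  ]
}}

```text
time: 11.75
position: [0.4521, 0.0428, 0.2783]
tcp_rot: [0.636, 0.771, -0.002, -0.003]
ft_force: [-0.5, -0.3, 1.4]
opening: 0.0004
grip_force: 0.0
```

Call:
{"api": "carry_out", "payload": {
  "rows": [
    {"dp":[14,3,0],"dr":[0,0,0],"jaw":0},
    {"dp":[10,2,0],"dr":[0,0,0],"jaw":0},
    {"dp":[10,2,0],"dr":[0,0,0],"jaw":0},
    {"dp":[10,2,0],"dr":[0,0,0],"jaw":0},
    {"dp":[10,2,0],"dr":[0,0,0],"jaw":0},
    {"dp":[10,2,0],"dr":[0,0,0],"jaw":0},
    {"dp":[10,2,0],"dr":[0,0,0],"jaw":0},
    {"dp":[10,2,0],"dr":[0,0,0],"jaw":0}
  ]
}}

```text
time: 12.55
position: [0.5373, 0.0602, 0.2812]
tcp_rot: [0.636, 0.772, -0.0, -0.0]
ft_force: [-1.2, 0.0, -0.6]
opening: 0.0004
grip_force: 0.4
```

Contact shows as about 1 N of lever friction. Next I'll push on in small steps to the stop.

Call:
{"api": "carry_out", "payload": {
  "rows": [
    {"dp":[5,1,0],"dr":[0,0,0],"jaw":0},
    {"dp":[4,1,0],"dr":[0,0,0],"jaw":0},
    {"dp":[3,0.5,0],"dr":[0,0,0],"jaw":0},
    {"dp":[0,0,0],"dr":[0,0,0],"jaw":0}
  ]
}}

```text
time: 12.95
position: [0.5487, 0.0625, 0.2812]
tcp_rot: [0.636, 0.772, 0.0, 0.0]
ft_force: [-0.7, -0.1, 0.2]
opening: 0.0003
grip_force: 0.0
```

Call:
{"api": "carry_out", "payload": {
  "rows": [
    {"dp":[2,0.4,0],"dr":[0,0,0],"jaw":0},
    {"dp":[1,0.2,0],"dr":[0,0,0],"jaw":0},
    {"dp":[0,0,0],"dr":[0,0,0],"jaw":0}
  ]
}}

```text
time: 13.25
position: [0.5515, 0.0631, 0.2813]
tcp_rot: [0.636, 0.772, 0.0, 0.0]
ft_force: [-0.5, 0.1, -0.6]
opening: 0.0004
grip_force: 0.2
```

Call:
{"api": "carry_out", "payload": {
  "rows": [
    {"dp":[2,0.4,0],"dr":[0,0,0],"jaw":0},
    {"dp":[2,0.4,0],"dr":[0,0,0],"jaw":0},
    {"dp":[0,0,0],"dr":[0,0,0],"jaw":0}
  ]
}}

```text
time: 13.55
position: [0.5557, 0.0639, 0.2812]
tcp_rot: [0.636, 0.772, 0.0, 0.0]
ft_force: [-0.0, -0.0, 0.8]
opening: 0.0003
grip_force: 0.2
```

Call:
{"api": "carry_out", "payload": {
  "rows": [
    {"dp":[1.5,0.3,0],"dr":[0,0,0],"jaw":0},
    {"dp":[0,0,0],"dr":[0,0,0],"jaw":0}
  ]
}}

```text
time: 13.75
position: [0.5565, 0.0641, 0.2812]
tcp_rot: [0.636, 0.772, -0.001, -0.001]
ft_force: [-6.8, -1.4, 1.5]
opening: 0.0006
grip_force: 3.2
```

The force rose to 7 N, so the lever is at its stop. One more small press, then I back off and rise.

Call:
{"api": "carry_out", "payload": {
  "rows": [
    {"dp":[1,0.2,0],"dr":[0,0,0],"jaw":0},
    {"dp":[0,0,0],"dr":[0,0,0],"jaw":0}
  ]
}}

```text
time: 13.95
position: [0.557, 0.0642, 0.2811]
tcp_rot: [0.636, 0.772, -0.002, -0.002]
ft_force: [-10.9, -3.7, 3.7]
opening: 0.0004
grip_force: 5.5
```

Call:
{"api": "carry_out", "payload": {
  "rows": [
    {"dp":[-10,-2,0],"dr":[0,0,0],"jaw":0},
    {"dp":[-40,-8,0],"dr":[0,0,0],"jaw":0},
    {"dp":[-40,-8,0],"dr":[0,0,0],"jaw":0},
    {"dp":[0,0,30],"dr":[0,0,0],"jaw":0},
    {"dp":[0,0,40],"dr":[0,0,0],"jaw":0},
    {"dp":[0,0,40],"dr":[0,0,0],"jaw":0},
    {"dp":[0,0,0],"dr":[0,0,0],"jaw":0},
    {"dp":[0,0,0],"dr":[0,0,0],"jaw":0}
  ]
}}

```text
time: 14.75
position: [0.4676, 0.0464, 0.3916]
tcp_rot: [0.636, 0.772, 0.001, 0.001]
ft_force: [-0.5, -0.7, -0.2]
opening: -0.0001
grip_force: 0.0
```

```bash
python3 - <<'E'
from h import *
i=snapshot('wrist');j=snapshot('side');k=snapshot('scene')
B=cv2.resize(j[140:240,205:305],(400,400),interpolation=2)
D=cv2.resize(k[135:235,225:325],(400,400),interpolation=2)
cv2.imwrite('pics/f.png',np.hstack([B,D]))
S=cam('side');C=cam('scene')
f=lambda P:(((proj(P,S)-[205,140])*4).round(),((proj(P,C)-[225,135])*4+[400,0]).round())
print(f([(.565,-.037,.1845),(.565,-.037,.188),(.584,.0686,.123)]),telemetry.get_obs()['position'])
E
```

```text
(array([[221., 109.],
       [221., 104.],
       [158., 113.]]), array([[546., 127.],
       [546., 123.],
       [657., 231.]])) [0.46784544 0.04638961 0.39002455]
```

View pics/f.png

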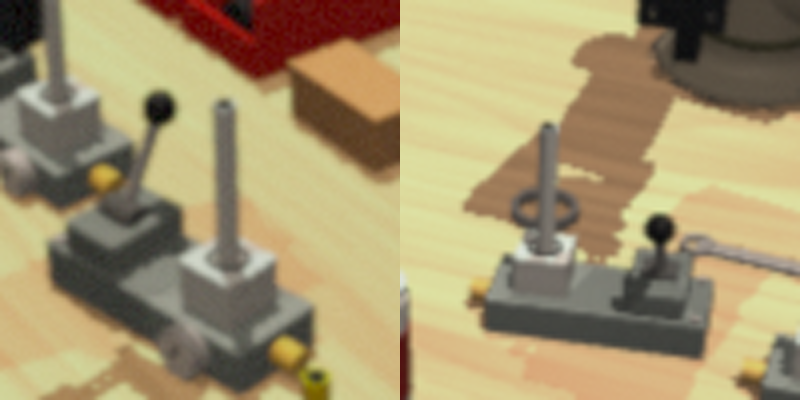

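The tube stands upright in the port with its top at side (225,103). The lever ball is over at (159,105), as predicted, and the gripper is clear. Handing in.

```bash
python3 -c "
from plant import workorder
print(workorder.close_job())"
```

```text
the job is handed in; nothing more can be done
None
```

I handed the job in at about 15 s on the robot clock, but the hand-in returned no verdict. The 16 mm tube is upright and bottomed in the empty port, pressed with about 26 N in all and then released. That station's lever was then pushed to its stop; the other station was not touched.

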